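# Set the taping bed up for a carton and change the strip-length key

## Robot

A 7-joint arm with a two-finger parallel gripper is mounted at the origin on the work surface. World frame = base frame: x ahead of the robot, y to its left, z up, the work surface at z = 0. Lengths are in m, angles in rad, forces in N, time in s.
With the tool pointing down it reaches from about 0.4 to 0.85 m from the base axis. Payload 10.4 kg.
Tool frame: the origin (TCP) lies on the mounting face of the last link; the fingertips stand 173 mm ahead of it and the grasp point (between the pads) lies 155 mm ahead of it (manip.tip_extent is the distance from the TCP to the fingertips, in m); z points along the fingers, y is the line along which they close (so a half turn about z gives the same grasp; the last joint's range is limited). The gripper opens to 85 mm and grips with 20 to 120 N. Pads are 22 mm wide; open, the fingers measure 114 mm over their backs; the gripper's body (76 mm by 85 mm) begins 54 mm behind the grasp point. The pads swing forward as they close: fully open they stand 13 mm farther back than shut.
Start: joints at [1.095, 0.332, -0.065, 1.46, 0.022, 1.35, -0.088], TCP at [0.273, -0.562, 0.405] pointing down, gripper open.
Joint ranges: [-2.6, 2.6], [-0.5, 2.12], [-1.47, 1.34], [0.16, 2.42], [-1.27, 4.41], [0.06, 2.06], [-2.6, 2.6]. Speed limits (rad/s): [2.22, 2.22, 2.79, 2.79, 3.14, 3.14, 3.14].

## Interface

Orientations are given as a unit quaternion [x, y, z, w].
In Python, from workcell import manip gives the robot as it stands.
- The arm moves only by the tool move_arm, never from a script. Its argument "plan" is one flat list of numbers, 7 for each row, row after row: the turn, a rotation vector about the tool's x, y, z in rad, then the shift along the tool's x, y, z in m, then the finger opening in m, from 0 to 0.0854. In form: [ax, ay, az, dx, dy, dz, gripper, ax, ay, az, dx, dy, dz, gripper, ...]. A call has 1 to 12 rows; each row is the pose to reach, as a shift and turn from the pose commanded when the call began, along the tool's axes at that moment; what a row does not reach only later rows make up. A row lasts 1/8 s, in which the tool goes at most 62.5 mm and 10.7 degrees, less where a joint would pass 70% of its speed; a pose out of reach is approached as far as the arm can. A call with a gripper value outside its range is refused whole. The fingers move at their own pace and stop on an object; "squeeze" is the grip in N (left out, the last holds). Time passes only in rows, so rows that repeat a pose let the fingers close. It gives the time, the measured TCP pose, the force, the opening and the grip force at its end, in the units of the state.
- manip.get_obs(): the state, without advancing time (a new reading comes with each control period).
- manip.camera(name): name is "scene" or "top" or "wrist"; returns a dict with "color" (480x640x3 uint8, red, green, blue), "fx", "fy", "cx", "cy" (pixels), "dist" ([k1, k2, p1, p2, k3] as OpenCV has them; the pictures are not rectified), "cam_to_world" (4x4, takes a point from camera to world coordinates); the wrist camera has in their place "mount" (4x4, takes a point from camera to tool coordinates, whose origin is the TCP and whose axes are the flange's). Camera axes: x right, y down, z forward; pixel columns grow to the right and rows downward; lengths in m; the calibration is good to about 2 mm. A picture is of the moment at which its call begins: read the wrist's pose just before it. There is no depth.
- manip.hand_in(): hands the job in; it is judged then, once.
Trained networks look in a picture, given as the dict that the camera call returned (one of the last four; its "shot" number tells which), for a name from the list of things; names that differ only in an ending like _2 or _b are one class to them, and where a whole thing is asked for, a point or a joint stands for the part that bears it (a point fixed in the world has none). Each returns a list of dicts, best first, with "conf" (0 to 1); they miss things now and then, are a little off and sometimes report something else, mostly with a low value. They report only what shows in the picture. A call takes as long as a camera call. They do not tell look-alikes from the thing itself.
- manip.look_for(picture, label): "position" ([x, y, z] in m, in the coordinates of the camera as it stood for that picture, good to about 4 mm: the middle of the surface that is visible of it).
- manip.silhouettes(picture, label): "pixels" (480x640 bool, what is visible of it).
- manip.tip_of(picture, label): "position" ([x, y, z] in m, in the coordinates of the camera as it stood for that picture, good to about 4 mm: a listed point, or the origin of a listed thing).
The state is a dict: "clock": time; "joint_pos": joint angles; "joint_velocities": joint speeds; "tau": joint torques, N m; "position": TCP position; "ee_rot": TCP orientation; "ft_force": force on the tool from outside, world axes, zero at the start; "torque": the same for the moment, N m; "grip_width": opening from 0.0 (shut) to 1.0 (fully open); "grasp_force": force on a finger pad.
Only numpy, scipy, OpenCV 4.12 (cv2) and the standard library are available. Lean on these libraries where they do the work, as an engineer would, in place of code of your own. Each camera call takes 0.05 s, during which the arm holds its last target. There are 200 camera calls.

## Task

Set up the carton taper. Slide the sliding guide in until it pushes the carton against the fixed guide and nips it, without crushing it, then back the guide off by about half a centimetre so that the carton sits loose between the guides, and let go of it. Then press the longest key in the key box fully down so that it latches and the key that was down pops up, leaving it the only key down; leave the screwdriver and the can beside it where they are.

Things in the scene. Friction and masses are not known exactly. Their poses are not given: they have to be found in the camera images.
- guide (a joint): travel of the sliding guide along its track on the steel taping bed, in metres: 0 is furthest from the fixed guide, it grows towards the fixed guide (along the +y axis of point guide_face), 0.14 at most. It drags with about 2 N, has no spring and stays where it is left; it cannot be lifted off.
- guide_grip (a point): middle of the sliding guide's black upright grip, 12 mm under its top: a block 60 mm long (x), 16 mm thick (y, the sliding direction), top 102 mm above the table. All else within 60 mm of it is under 62 mm high: pinch it from above across its thickness. Axes as the bed's: y towards the fixed guide, z up. The bed (170 x 330 mm) may stand askew by 0.2 rad.
- guide_face (a point): centre of the upright face of the sliding guide that meets the carton (aluminium plate 150 mm long, 8 mm thick, 40 mm tall, its top 50 mm above the table). The grip's centre plane is 60 mm behind this face. y points towards the fixed guide.
- stop_face (a point): centre of the face of the fixed guide (same plate, parallel), on the other side of the carton; y points away from the sliding guide. The carton is nipped when guide_face and stop_face are 100 mm apart along y. Fixed during a run, elsewhere in each. A tape head 150 mm tall is fixed to the bed's far end, beyond the carton.
- carton_center (a point): centre of the brown carton lying loose on the bed between the two guides: 140 mm (x, along the guides) by 100 mm (y, between the guides) by 50 mm tall, top 60 mm above the table, 0.2 to 0.4 kg, so that it drags with up to about 3 N when pushed. At the start it lies a little askew and touches neither guide.
- key_a_top (a point): centre of the top of the shortest key, an off-white cap 30 mm long (x) and 30 mm wide (y), flat on top. Four keys stand 46 mm apart in any order, side by side, centres in line, in a grey key box (125 x 215 x 60 mm). The top is 80 mm above the table when up (20 mm proud of the box) and sinks with the key. z is up.
- key_a (a joint): how far the shortest key is down, in metres: 0 up, 0.012 hard down, about 0.010 when latched down and let go.
- key_b_top (a point): centre of the top of the second shortest key, an off-white cap 50 mm long (x) and 30 mm wide (y), flat on top. Four keys stand 46 mm apart in any order, side by side, centres in line, in a grey key box (125 x 215 x 60 mm). The top is 80 mm above the table when up (20 mm proud of the box) and sinks with the key. z is up.
- key_b (a joint): how far the second shortest key is down, in metres: 0 up, 0.012 hard down, about 0.010 when latched down and let go. Down at the start.
- key_c_top (a point): centre of the top of the second longest key, an off-white cap 70 mm long (x) and 30 mm wide (y), flat on top. Four keys stand 46 mm apart in any order, side by side, centres in line, in a grey key box (125 x 215 x 60 mm). The top is 80 mm above the table when up (20 mm proud of the box) and sinks with the key. z is up.
- key_c (a joint): how far the second longest key is down, in metres: 0 up, 0.012 hard down, about 0.010 when latched down and let go.
- key_d_top (a point): centre of the top of the longest key, an off-white cap 92 mm long (x) and 30 mm wide (y), flat on top. Four keys stand 46 mm apart in any order, side by side, centres in line, in a grey key box (125 x 215 x 60 mm). The top is 80 mm above the table when up (20 mm proud of the box) and sinks with the key. z is up.
- key_d (a joint): how far the longest key is down, in metres: 0 up, 0.012 hard down, about 0.010 when latched down and let go. To press it takes up to about 4 N; past 0.010 it latches and the key that was down before springs up; let go short of that it springs back up.
- screwdriver: bystander: screwdriver, 170 mm long, lying between the bed and the key box; origin at its underside at mid-length.
- grease_can: bystander: round can, 70 mm across, 80 mm tall, between the bed and the key box; origin at its underside centre.
- carton: the same carton; origin at the centre of its underside.
- stop: the fixed guide; origin at the foot of its face, 20 mm below stop_face.
There are look-alikes about, which are no part of the job. Leave any green look-alike of the carton alone.

How it is judged:
By the outcome, as a careful person would: the job done as asked, in the order asked, and still so for the second after the job is handed in, with the robot touching nothing.
It also fails if it takes over 53 s, if anything falls off the work surface, if the arm or the gripper's body presses on something with over 40 N, if the wrist force passes 120 N, or if a joint passes its speed limit or range.

## Working session

There is one attempt and no reset: what is moved stays moved. The work goes in short steps, Python scripts to look and compute and a tool call to move; the robot and the scene stay as the last step left them, time stands still between calls to the robot, and variables do not carry over. Pictures are saved under pics/ and viewed, at most 10 in all, crops included, and the job is handed in when it is done.

Besides the shell and the picture viewer there is one more tool, called after ">>>" by a JSON object that holds its "name" and its "arguments", one argument or row to a line. move_arm: Moves the arm, as the interface text tells. Its arguments: {"type":"object","properties":{"plan":{"type":"array","items":{"type":"number"}},"squeeze":{"type":"number"}},"required":["plan"]}

```bash
mkdir -p pics; cat > h.py <<'E'
from workcell import manip
import numpy as np, cv2
from scipy.spatial.transform import Rotation as R
def T():
    o=manip.get_obs(); M=np.eye(4); M[:3,:3]=R.from_quat(o["ee_rot"]).as_matrix(); M[:3,3]=o["position"]; return M
def shot(n):
    t=T(); p=manip.camera(n)
    p["W"]=p["cam_to_world"] if "cam_to_world" in p else t@p["mount"]; p["W"]=np.array(p["W"]); return p
def save(p,f): cv2.imwrite("pics/"+f,p["color"][:,:,::-1])
def w(p,x): return (p["W"]@np.r_[x,1])[:3]
def proj(p,X):
    c=np.linalg.inv(p["W"])@np.r_[X,1]
    K=np.array([[p["fx"],0,p["cx"]],[0,p["fy"],p["cy"]],[0,0,1.]])
    return cv2.projectPoints(c[:3].reshape(1,3),np.zeros(3),np.zeros(3),K,np.array(p["dist"],float))[0].ravel()
def ray(p,uv,z):
    K=np.array([[p["fx"],0,p["cx"]],[0,p["fy"],p["cy"]],[0,0,1.]])
    u=cv2.undistortPoints(np.array([[uv]],float),K,np.array(p["dist"],float)).ravel()
    d=p["W"][:3,:3]@np.r_[u,1]; o=p["W"][:3,3]; return o+d*(z-o[2])/d[2]
E
python3 - <<'E'
from h import *
np.set_printoptions(precision=4,suppress=True)
print(T(), manip.get_obs())
for c in ["top","scene"]:
    p=shot(c); save(p,c+".png")
    for n in ["guide_grip","guide_face","stop_face","carton_center","key_a_top","key_b_top","key_c_top","key_d_top","screwdriver","grease_can"]:
        for r in manip.tip_of(p,n): 
            X=w(p,r["position"]); print(c,n,round(r["conf"],2),X,proj(p,X).round())
E
```

```text
[[ 0.8993  0.4374 -0.0007  0.2733]
 [ 0.4374 -0.8993  0.0013 -0.5619]
 [-0.0001 -0.0015 -1.      0.4039]
 [ 0.      0.      0.      1.    ]] {'clock': 0.0, 'joint_pos': array([ 1.0954,  0.3329, -0.0647,  1.461 ,  0.0216,  1.3499, -0.0886]), 'joint_velocities': array([ 0.0001, -0.001 , -0.0008,  0.0006, -0.0013,  0.0007,  0.0013]), 'tau': array([  0.0008, -62.5449,   0.0504, -39.1608,   0.0164,   0.0098,
         0.    ]), 'position': array([ 0.2733, -0.5619,  0.4039]), 'ee_rot': array([ 0.9745,  0.2244, -0.0002, -0.0007]), 'ft_force': array([-0.1449,  0.5709,  0.6504]), 'torque': array([-0.0341, -0.0217, -0.0211]), 'grasp_force': 0.0, 'grip_width': 1.000326283046378}
top guide_grip 0.61 [0.5617 0.149  0.0814] [237. 200.]
top guide_face 0.93 [0.5533 0.2089 0.0288] [216. 206.]
top stop_face 0.58 [0.5257 0.4102 0.0339] [141. 217.]
top carton_center 0.89 [0.312  0.3204 0.024 ] [176. 297.]
top carton_center 0.62 [0.5413 0.3152 0.0361] [176. 211.]
top carton_center 0.55 [ 0.3306 -0.1604  0.0253] [358. 287.]
top key_a_top 0.45 [ 0.5487 -0.1803  0.081 ] [366. 202.]
top key_c_top 0.86 [ 0.528
[... 628 characters left out ...]
_center 0.56 [ 0.3269 -0.1586  0.0259] [226. 270.]
scene carton_center 0.48 [ 0.5326 -0.3137  0.0795] [198. 352.]
scene carton_center 0.41 [0.5519 0.2172 0.0322] [436. 251.]
scene key_a_top 0.74 [ 0.5474 -0.1821  0.0795] [273. 320.]
scene key_a_top 0.57 [0.5244 0.4146 0.0119] [483. 220.]
scene key_b_top 0.94 [ 0.537  -0.2703  0.0714] [224. 344.]
scene key_c_top 0.96 [ 0.5286 -0.3175  0.081 ] [194. 351.]
scene key_c_top 0.58 [ 0.6158  0.0005 -0.002 ] [379. 327.]
scene key_d_top 0.8 [ 0.5472 -0.2269  0.078 ] [250. 333.]
scene key_d_top 0.53 [ 0.6173 -0.0016 -0.0038] [378. 329.]
scene screwdriver 0.85 [ 0.6158  0.0001 -0.0041] [378. 328.]
scene grease_can 0.85 [0.4147 0.0098 0.0015] [318. 268.]
```

View pics/top.png

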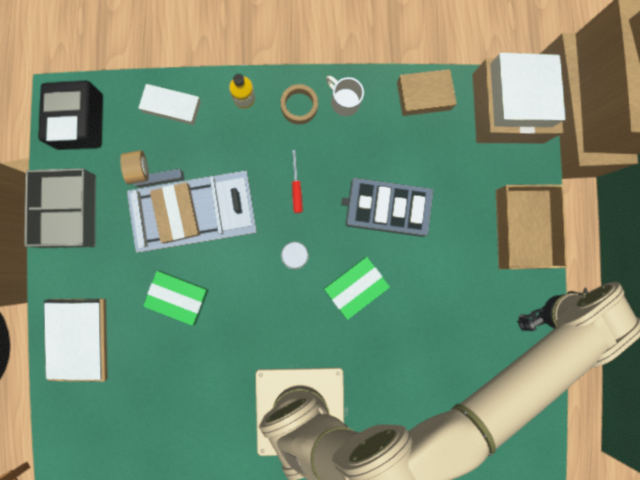

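View pics/scene.png

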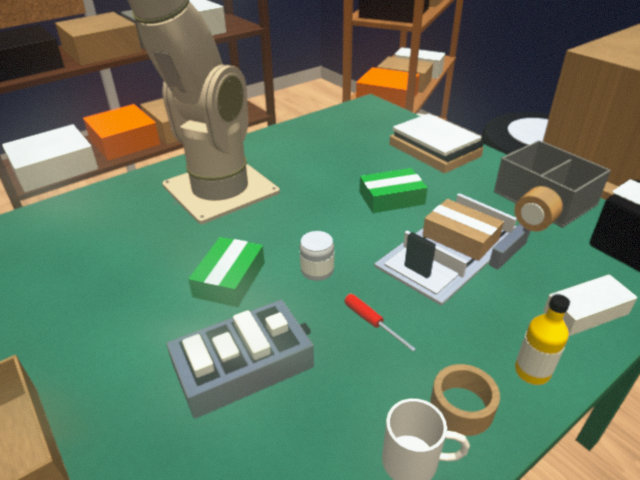

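The top view shows one bed at (190,210) with its black grip at (237,200) and the brown carton at (176,211). The green look-alikes sit at (176,297) and (358,287). There is only one key box. Its keys are a (366,202), d (382,204), b (400,207, down) and c (417,209), and the longest cap is d at (382,204). I'll move above the grip now and check the key in a close crop later.

>>> {"name": "move_arm", "arguments": {
  "plan": [0,0,0.302,0.57,-0.516,0,0.085,0,0,0.302,0.57,-0.516,0,0.085,0,0,0.302,0.57,-0.516,0,0.085,0,0,0.302,0.57,-0.516,0,0.085,0,0,0.302,0.57,-0.516,0,0.085,0,0,0.302,0.57,-0.516,0,0.085,0,0,0.302,0.57,-0.516,0,0.085,0,0,0.302,0.57,-0.516,0,0.085,0,0,0.302,0.57,-0.516,0,0.085,0,0,0.302,0.57,-0.516,0,0.085,0,0,0.302,0.57,-0.516,0,0.085,0,0,0.302,0.57,-0.516,0,0.085]
}}

```text
clock: 2.6
position: [0.5538, 0.1355, 0.405]
ee_rot: [0.997, 0.075, 0.0, 0.0]
ft_force: [0.6, 0.0, 0.9]
grip_width: 0.994
grasp_force: 0.0
```

```bash
python3 - <<'E'
from h import *
np.set_printoptions(precision=4,suppress=True)
p=shot("wrist"); save(p,"w1.png"); print(T())
for n in ["guide_grip","guide_face","stop_face","carton_center"]:
    for r in manip.tip_of(p,n):
        X=w(p,r["position"]); print(n,round(r["conf"],2),X,proj(p,X).round())
for r in manip.silhouettes(p,"guide_grip")[:2]:
    m=r["pixels"].astype(np.uint8); print(r["conf"],m.sum(),cv2.boundingRect(m))
E
```

```text
[[ 0.9875  0.1573  0.0006  0.5539]
 [ 0.1573 -0.9875  0.005   0.1437]
 [ 0.0014 -0.0048 -1.      0.4045]
 [ 0.      0.      0.      1.    ]]
guide_grip 0.6 [0.5621 0.1544 0.0796] [303. 219.]
guide_face 0.59 [0.5542 0.2149 0.0282] [245. 208.]
stop_face 0.89 [0.5239 0.4122 0.0292] [ 47. 209.]
carton_center 0.9 [0.5346 0.3186 0.0342] [138. 213.]
carton_center 0.71 [ 0.3297 -0.1539  0.0232] [528. 431.]
0.6 11499 (237, 131, 94, 156)
```

View pics/w1.png

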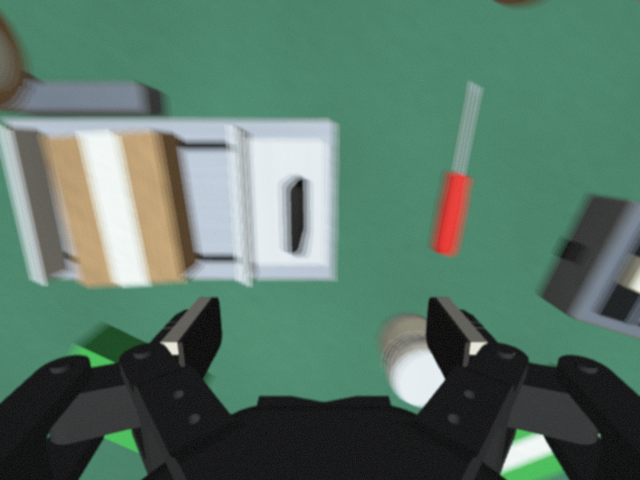

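The bed lines up with the tool axes. The grip top is at (298,215), the carton at (138,213) and the fixed guide at (25,205). The picture is slightly blurred because the arm was still settling. I'll lower above the grip and look again.

>>> {"name": "move_arm", "arguments": {
  "plan": [0,0,0,0.0095,-0.0084,0.04,0.085,0,0,0,0.0095,-0.0084,0.08,0.085,0,0,0,0.0095,-0.0084,0.1,0.085,0,0,0,0.0095,-0.0084,0.1,0.085,0,0,0,0.0095,-0.0084,0.1,0.085,0,0,0,0.0095,-0.0084,0.1,0.085]
}}

```text
clock: 3.65
position: [0.5618, 0.1436, 0.3063]
ee_rot: [0.997, 0.075, 0.001, -0.0]
ft_force: [0.1, 0.0, -0.8]
grip_width: 0.997
grasp_force: 0.0
```

```bash
python3 - <<'E'
from h import *
np.set_printoptions(precision=4,suppress=True)
p=shot("wrist"); save(p,"w2.png"); t=T(); print(t, manip.get_obs()["ft_force"],manip.get_obs()["clock"])
for n in ["guide_grip","guide_face","stop_face","carton_center"]:
    for r in manip.tip_of(p,n):
        X=w(p,r["position"]); print(n,round(r["conf"],2),X,proj(p,X).round(), (np.linalg.inv(t)@np.r_[X,1])[:3])
E
```

```text
[[ 0.9887  0.15    0.002   0.5617]
 [ 0.15   -0.9887  0.0002  0.1436]
 [ 0.002   0.0001 -1.      0.306 ]
 [ 0.      0.      0.      1.    ]] [-0.2165  0.1852 -0.5035] 3.7
guide_grip 0.69 [0.5607 0.1543 0.0789] [304. 267.] [ 0.0002 -0.0108  0.2271]
guide_grip 0.38 [0.5512 0.2145 0.0285] [226. 246.] [-0.0003 -0.0717  0.2775]
guide_face 0.75 [0.551  0.216  0.0269] [224. 245.] [-0.0003 -0.0732  0.279 ]
carton_center 0.78 [0.5349 0.3184 0.0331] [ 80. 248.] [-0.0008 -0.1769  0.2728]
```

View pics/w2.png

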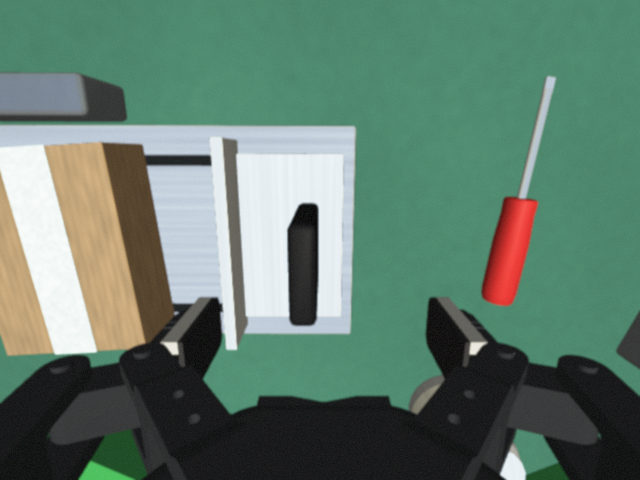

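The black grip's top runs from (302,210) to (302,323), square to the fingers and about 10 mm off centre. I'll correct that, descend and pinch.

>>> {"name": "move_arm", "arguments": {
  "plan": [0,0,0,0,-0.0105,0.015,0.085,0,0,0,0,-0.0105,0.04,0.085,0,0,0,0,-0.0105,0.058,0.085,0,0,0,0,-0.0105,0.062,0.085,0,0,0,0,-0.0105,0.062,0.03,0,0,0,0,-0.0105,0.062,0.005,0,0,0,0,-0.0105,0.062,0.005,0,0,0,0,-0.0105,0.062,0.005,0,0,0,0,-0.0105,0.062,0.005,0,0,0,0,-0.0105,0.062,0.005],
  "squeeze": 35
}}

```text
clock: 5.15
position: [0.5599, 0.1541, 0.2433]
ee_rot: [0.997, 0.075, 0.0, -0.0]
ft_force: [-2.1, -0.4, 6.0]
grip_width: 0.184
grasp_force: 38.4
```

>>> {"name": "move_arm", "arguments": {
  "plan": [0,0,0,0,-0.01,0,0.005,0,0,0,0,-0.02,0,0.005,0,0,0,0,-0.03,0,0.005,0,0,0,0,-0.04,0,0.005,0,0,0,0,-0.048,0,0.005,0,0,0,0,-0.055,0,0.005,0,0,0,0,-0.062,0,0.005,0,0,0,0,-0.069,0,0.005,0,0,0,0,-0.076,0,0.005,0,0,0,0,-0.082,0,0.005,0,0,0,0,-0.084,0,0.005,0,0,0,0,-0.084,0,0.005]
}}

```text
clock: 6.65
position: [0.5476, 0.2367, 0.2433]
ee_rot: [0.997, 0.075, 0.001, 0.0]
ft_force: [0.7, -1.8, 5.8]
grip_width: 0.183
grasp_force: 38.4
```

```bash
python3 - <<'E'
from h import *
np.set_printoptions(precision=4,suppress=True)
p=shot("top"); t=T(); print(t, manip.get_obs()["ft_force"])
for p in [p,shot("scene")]:
  for n in ["guide_face","stop_face","carton_center"]:
    for r in manip.tip_of(p,n)[:2]:
        X=w(p,r["position"]); print(n,round(r["conf"],2),X,(np.linalg.inv(t)@np.r_[X,1])[:3])
save(p,"s2.png")
E
```

```text
[[ 0.9887  0.1496  0.0012  0.5476]
 [ 0.1496 -0.9887 -0.0003  0.2367]
 [ 0.0012  0.0005 -1.      0.2433]
 [ 0.      0.      0.      1.    ]] [-1.1527 -2.5825  5.9669]
stop_face 0.85 [0.5285 0.4116 0.0302] [ 0.007  -0.1759  0.213 ]
carton_center 0.9 [0.5408 0.3392 0.0372] [ 0.0083 -0.1024  0.2061]
carton_center 0.84 [ 0.3265 -0.1572  0.0234] [-0.2778  0.3563  0.2198]
stop_face 0.59 [0.5298 0.3423 0.0365] [-0.002  -0.1072  0.2068]
stop_face 0.53 [0.5196 0.4112 0.031 ] [-0.0018 -0.1769  0.2122]
carton_center 0.96 [0.5288 0.3442 0.032 ] [-0.0028 -0.1092  0.2112]
carton_center 0.88 [0.3132 0.3209 0.0225] [-0.2194 -0.1185  0.2205]
```

>>> {"name": "move_arm", "arguments": {
  "plan": [0,0,0,0,-0.004,0,0.005,0,0,0,0,-0.007,0,0.005,0,0,0,0,-0.009,0,0.005,0,0,0,0,-0.01,0,0.005,0,0,0,0,-0.01,0,0.005]
}}

```text
clock: 7.68
position: [0.5462, 0.2463, 0.2433]
ee_rot: [0.997, 0.075, 0.001, 0.0]
ft_force: [-0.1, -3.3, 5.8]
grip_width: 0.18
grasp_force: 38.5
```

>>> {"name": "move_arm", "arguments": {
  "plan": [0,0,0,0,-0.001,0,0.005,0,0,0,0,-0.002,0,0.005,0,0,0,0,-0.002,0,0.005]
}}

```text
clock: 8.05
position: [0.5459, 0.2483, 0.2433]
ee_rot: [0.997, 0.075, 0.001, 0.0]
ft_force: [-0.2, -3.0, 6.6]
grip_width: 0.181
grasp_force: 38.5
```

>>> {"name": "move_arm", "arguments": {
  "plan": [0,0,0,0,-0.001,0,0.005,0,0,0,0,-0.0015,0,0.005,0,0,0,0,-0.0015,0,0.005]
}}

```text
clock: 8.43
position: [0.5457, 0.2497, 0.2433]
ee_rot: [0.997, 0.075, 0.001, 0.0]
ft_force: [0.0, -3.1, 6.9]
grip_width: 0.181
grasp_force: 38.5
```

>>> {"name": "move_arm", "arguments": {
  "plan": [0,0,0,0,-0.001,0,0.005,0,0,0,0,-0.001,0,0.005,0,0,0,0,-0.001,0,0.005]
}}

```text
clock: 8.8
position: [0.5456, 0.2507, 0.2433]
ee_rot: [0.997, 0.075, 0.001, 0.0]
ft_force: [-1.0, -2.9, 7.3]
grip_width: 0.184
grasp_force: 38.5
```

>>> {"name": "move_arm", "arguments": {
  "plan": [0,0,0,0,-0.001,0,0.005,0,0,0,0,-0.001,0,0.005,0,0,0,0,-0.001,0,0.005]
}}

```text
clock: 9.18
position: [0.5454, 0.2517, 0.2433]
ee_rot: [0.997, 0.075, 0.001, 0.0]
ft_force: [-0.6, -3.0, 5.9]
grip_width: 0.18
grasp_force: 38.5
```

>>> {"name": "move_arm", "arguments": {
  "plan": [0,0,0,0,-0.001,0,0.005,0,0,0,0,-0.001,0,0.005,0,0,0,0,-0.001,0,0.005]
}}

```text
clock: 9.55
position: [0.5453, 0.2527, 0.2433]
ee_rot: [0.997, 0.075, 0.001, 0.0]
ft_force: [-0.7, -3.0, 6.8]
grip_width: 0.185
grasp_force: 38.5
```

>>> {"name": "move_arm", "arguments": {
  "plan": [0,0,0,0,-0.001,0,0.005,0,0,0,0,-0.001,0,0.005,0,0,0,0,-0.001,0,0.005]
}}

```text
clock: 9.93
position: [0.5452, 0.2534, 0.2433]
ee_rot: [0.997, 0.075, 0.001, 0.001]
ft_force: [0.2, -3.5, 7.2]
grip_width: 0.181
grasp_force: 38.6
```

```bash
python3 - <<'E'
from h import *
p=shot("scene"); print(manip.get_obs()["ft_force"])
t=np.linalg.inv(T())
for n in ["stop_face","carton_center"]:
    for r in manip.tip_of(p,n)[:2]:
        X=w(p,r["position"]); print(n,round(r["conf"],2),(t@np.r_[X,1])[:3].round(4))
c=p["color"][170:310,380:560]; cv2.imwrite("pics/s3.png",cv2.resize(c,None,fx=4,fy=4)[:,:,::-1])
E
```

```text
[ 1.31322187 -5.10062117  6.96642056]
carton_center 0.94 [-0.2764  0.3743  0.2173]
carton_center 0.76 [ 0.0009 -0.1132  0.2085]
```

View pics/s3.png

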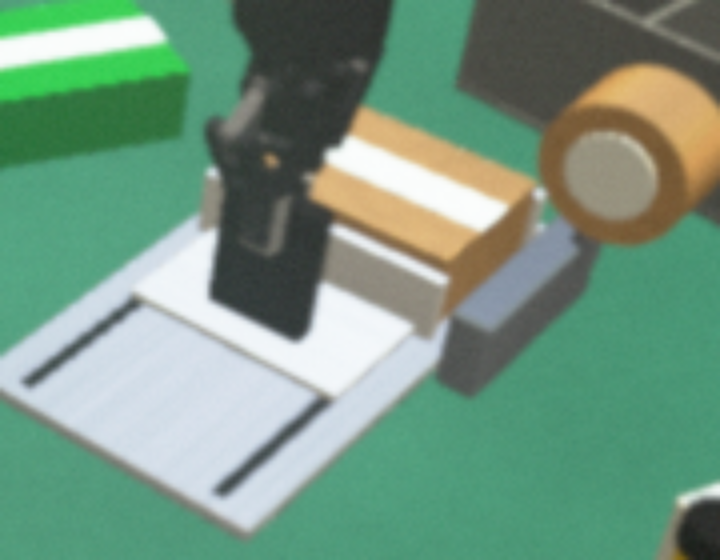

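The crop shows the carton square between the moving plate (390,275) and the fixed plate (538,210). The last step came up short and the force rose to about 5 N, so the nip is starting. I'll go in half a millimetre more to be sure.

>>> {"name": "move_arm", "arguments": {
  "plan": [0,0,0,0,-0.0005,0,0.005,0,0,0,0,-0.0005,0,0.005]
}}

```text
clock: 10.32
position: [0.5452, 0.2535, 0.2433]
ee_rot: [0.997, 0.074, 0.0, 0.001]
ft_force: [-1.0, -6.3, 8.1]
grip_width: 0.18
grasp_force: 38.7
```

>>> {"name": "move_arm", "arguments": {
  "plan": [0,0,0,0,-0.0005,0,0.005,0,0,0,0,-0.0005,0,0.005]
}}

```text
clock: 10.58
position: [0.5452, 0.2536, 0.2433]
ee_rot: [0.997, 0.074, 0.0, 0.001]
ft_force: [-0.7, -8.8, 9.4]
grip_width: 0.182
grasp_force: 38.9
```

The guide has stalled at 9 N, so the carton is nipped. Backing off 5 mm.

>>> {"name": "move_arm", "arguments": {
  "plan": [0,0,0,0,0.003,0,0.005,0,0,0,0,0.0055,0,0.005,0,0,0,0,0.0062,0,0.005,0,0,0,0,0.0062,0,0.005,0,0,0,0,0.0062,0,0.005]
}}

```text
clock: 11.2
position: [0.5457, 0.2494, 0.2433]
ee_rot: [0.997, 0.075, 0.001, -0.0]
ft_force: [2.3, 1.3, 5.6]
grip_width: 0.183
grasp_force: 38.4
```

>>> {"name": "move_arm", "arguments": {
  "plan": [0,0,0,0,0.001,0,0.005,0,0,0,0,0.001,0,0.005,0,0,0,0,0.001,0,0.005]
}}

```text
clock: 11.58
position: [0.5458, 0.2484, 0.2433]
ee_rot: [0.997, 0.075, 0.001, -0.0]
ft_force: [2.2, 1.6, 5.1]
grip_width: 0.179
grasp_force: 38.4
```

>>> {"name": "move_arm", "arguments": {
  "plan": [0,0,0,0,0,0,0.04,0,0,0,0,0,0,0.085,0,0,0,0,0,0,0.085,0,0,0,0,0,0,0.085,0,0,0,0,0,0,0.085,0,0,0,0,0,0,0.085]
}}

```text
clock: 12.32
position: [0.5454, 0.2482, 0.2427]
ee_rot: [0.997, 0.075, 0.0, 0.0]
ft_force: [-0.5, 0.0, 0.5]
grip_width: 0.99
grasp_force: 0.0
```

Released. I'll rise and travel to the key box with the fingers closed.

>>> {"name": "move_arm", "arguments": {
  "plan": [0,0,0,0,0,-0.05,0.085,0,0,0,0,0,-0.1,0.085,0,0,0,0,0,-0.14,0.085,0,0,0.295,-0.07,0.469,-0.14,0,0,0,0.295,-0.07,0.469,-0.14,0,0,0,0.295,-0.07,0.469,-0.14,0,0,0,0.295,-0.07,0.469,-0.14,0,0,0,0.295,-0.07,0.469,-0.14,0,0,0,0.295,-0.07,0.469,-0.14,0,0,0,0.295,-0.07,0.469,-0.14,0,0,0,0.295,-0.07,0.469,-0.14,0,0,0,0.295,-0.07,0.469,-0.14,0]
}}

```text
clock: 13.82
position: [0.5459, -0.2297, 0.3823]
ee_rot: [0.997, -0.075, -0.0, 0.0]
ft_force: [-0.6, 0.7, 0.3]
grip_width: -0.001
grasp_force: 0.0
```

>>> {"name": "move_arm", "arguments": {
  "plan": [0,0,0,0,0,0,0,0,0,0,0,0,0,0,0,0,0,0,0,0,0]
}}

```text
clock: 14.2
position: [0.5469, -0.2249, 0.3829]
ee_rot: [0.997, -0.071, 0.0, 0.0]
ft_force: [-0.4, 0.8, -0.5]
grip_width: -0.0
grasp_force: 0.0
```

```bash
python3 - <<'E'
from h import *
np.set_printoptions(precision=4,suppress=True)
p=shot("wrist"); save(p,"w3.png"); t=T(); print(t, manip.get_obs()["ft_force"])
for n in ["key_a_top","key_b_top","key_c_top","key_d_top"]:
    for r in manip.tip_of(p,n):
        X=w(p,r["position"]); print(n,round(r["conf"],2),X,proj(p,X).round(),(np.linalg.inv(t)@np.r_[X,1])[:3])
p=shot("top")
for n in ["guide_face","guide_grip","stop_face","carton_center"]:
    for r in manip.tip_of(p,n)[:2]: print(n,round(r["conf"],2),w(p,r["position"]))
c=p["color"][160:260,110:270]; cv2.imwrite("pics/t3.png",cv2.resize(c,None,fx=5,fy=5)[:,:,::-1])
E
```

```text
[[ 0.9898 -0.1424  0.0003  0.5469]
 [-0.1424 -0.9898 -0.0001 -0.2252]
 [ 0.0003  0.0001 -1.      0.3829]
 [ 0.      0.      0.      1.    ]] [1.0137 0.3552 1.2311]
key_a_top 0.74 [ 0.5513 -0.1753  0.0745] [263. 239.] [-0.0029 -0.05    0.3083]
key_b_top 0.9 [ 0.5379 -0.2665  0.0681] [373. 237.] [-0.0031  0.0422  0.3148]
key_c_top 0.85 [ 0.531  -0.3157  0.0801] [436. 241.] [-0.0029  0.0918  0.3028]
key_d_top 0.78 [ 0.5466 -0.2231  0.0748] [321. 236.] [-0.0007 -0.002   0.3081]
guide_face 0.81 [0.5393 0.3044 0.0299]
guide_face 0.43 [0.5244 0.4102 0.0321]
guide_grip 0.71 [0.5471 0.2415 0.0775]
stop_face 0.68 [0.5252 0.4065 0.0311]
carton_center 0.95 [0.3141 0.3218 0.0279]
carton_center 0.88 [ 0.3291 -0.1562  0.0246]
```

View pics/w3.png

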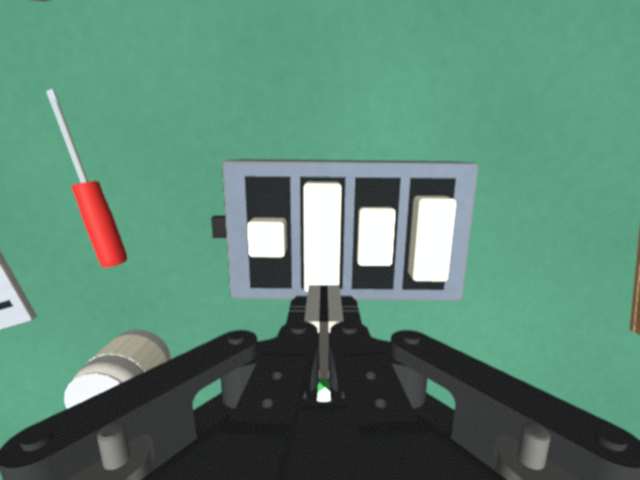

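View pics/t3.png

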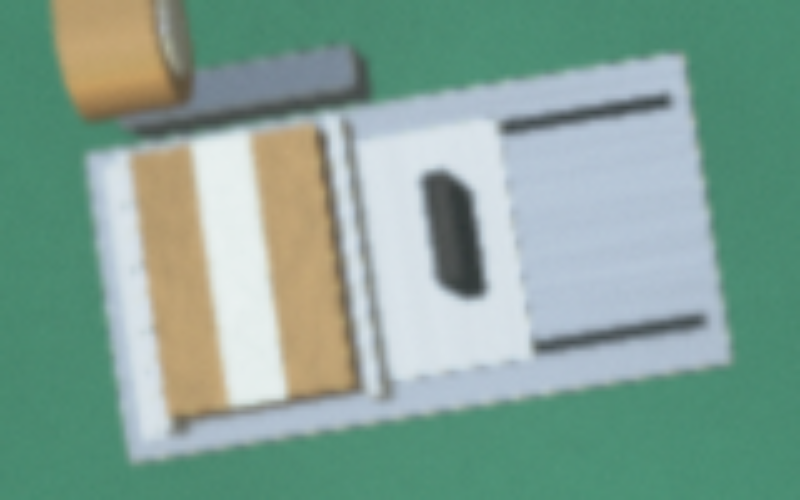

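In the wrist view the keys from left to right are a (267,238), d (322,237), b (376,237, down) and c (433,238). The second from the left is clearly the longest, so it is key d. The top crop shows the carton straight, with a small gap at the sliding guide around (330,260). I'll descend onto key d.

>>> {"name": "move_arm", "arguments": {
  "plan": [0,0,0,-0.001,-0.002,0.05,0,0,0,0,-0.001,-0.002,0.095,0,0,0,0,-0.001,-0.002,0.118,0,0,0,0,-0.001,-0.002,0.124,0,0,0,0,-0.001,-0.002,0.124,0]
}}

```text
clock: 15.32
position: [0.5463, -0.224, 0.2593]
ee_rot: [0.997, -0.072, 0.0, 0.0]
ft_force: [0.5, -1.2, -0.0]
grip_width: -0.002
grasp_force: 0.0
```

>>> {"name": "move_arm", "arguments": {
  "plan": [0,0,0,0,0,0.004,0,0,0,0,0,0,0.007,0,0,0,0,0,0,0.01,0,0,0,0,0,0,0.012,0,0,0,0,0,0,0.014,0,0,0,0,0,0,0.014,0]
}}

```text
clock: 16.08
position: [0.5461, -0.2239, 0.2447]
ee_rot: [0.997, -0.072, 0.0, 0.0]
ft_force: [1.6, -0.6, 2.5]
grip_width: 0.001
grasp_force: 1.2
```

>>> {"name": "move_arm", "arguments": {
  "plan": [0,0,0,0,0,0.0015,0,0,0,0,0,0,0.003,0,0,0,0,0,0,0.003,0]
}}

```text
clock: 16.45
position: [0.5461, -0.224, 0.2417]
ee_rot: [0.997, -0.072, 0.0, 0.0]
ft_force: [1.7, -0.5, 3.7]
grip_width: 0.004
grasp_force: 1.4
```

>>> {"name": "move_arm", "arguments": {
  "plan": [0,0,0,0,0,0.001,0,0,0,0,0,0,0.001,0]
}}

```text
clock: 16.7
position: [0.5462, -0.2239, 0.2415]
ee_rot: [0.997, -0.072, 0.0, 0.0]
ft_force: [-1.8, -0.8, 10.0]
grip_width: 0.001
grasp_force: 4.6
```

The key is hard down: it has stalled and the force is up to 10 N. I'll rise and check.

>>> {"name": "move_arm", "arguments": {
  "plan": [0,0,0,0,0,-0.01,0,0,0,0,0,0,-0.05,0,0,0,0,0,0,-0.1,0,0,0,0,0,0,-0.14,0,0,0,0,0,0,-0.14,0,0,0,0,0,0,-0.14,0]
}}

```text
clock: 17.45
position: [0.5456, -0.2238, 0.38]
ee_rot: [0.997, -0.072, -0.001, -0.0]
ft_force: [0.2, 0.2, -0.5]
grip_width: 0.002
grasp_force: 0.0
```

```bash
python3 - <<'E'
from h import *
np.set_printoptions(precision=4,suppress=True)
p=shot("wrist"); s=shot("scene"); t=T(); print(t[:3,3])
for q in [p,s]:
  for n in ["key_a_top","key_b_top","key_c_top","key_d_top"]:
    for r in manip.tip_of(q,n)[:1]: print(n,round(r["conf"],2),w(q,r["position"]))
a=p["color"][130:330,200:500]; b=s["color"][290:420,150:345]
cv2.imwrite("pics/k.png",np.hstack([cv2.resize(a,(400,267)),cv2.resize(b,(400,267))])[:,:,::-1])
E
```

```text
[ 0.5456 -0.2238  0.3793]
key_a_top 0.97 [ 0.5491 -0.1793  0.0746]
key_b_top 0.94 [ 0.5366 -0.2646  0.0784]
key_c_top 0.57 [ 0.5299 -0.3189  0.0805]
key_d_top 0.98 [ 0.5436 -0.2232  0.0679]
key_a_top 0.9 [ 0.5525 -0.1814  0.0803]
key_b_top 0.96 [ 0.5383 -0.2711  0.0808]
key_c_top 0.95 [ 0.5304 -0.3143  0.0821]
key_d_top 0.65 [ 0.6162 -0.0013 -0.0055]
```

View pics/k.png

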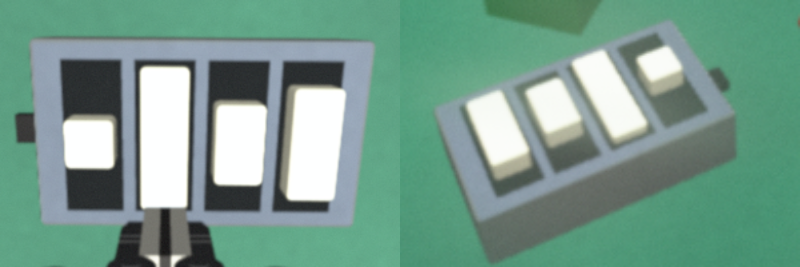

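The longest key, at (165,137) in the left half and (610,95) in the right half, is low. Key b, at (240,143) and (553,110), has popped up. Handing in.

```bash
python3 -c "from workcell import manip; print(manip.hand_in())"
```

```text
the job is handed in; nothing more can be done
None
```

The job is handed in: the carton was nipped at about 9 N, the guide was backed off about 5 mm and released, and pictures show the longest key as the only one down; nothing touched the screwdriver or the can.

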